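# Zero the piece wheel of a tally counter

### The arm

A 6-joint arm with a two-finger parallel gripper is mounted at the origin on a cart in front of the work surface, level with it; the furniture and walls round the work are solid. World frame = base frame: x ahead of the robot, y to its left, z up, the work surface at z = 0. Lengths are in mm, angles in rad, forces in N, time in s.
With the tool pointing down it reaches from about 425 to 1125 mm from the base axis. Payload 14.9 kg.
Tool frame: the origin (TCP) lies at the very end of the fingers, on their centre line; the grasp point (between the pads) lies 19 mm behind it; z points along the fingers, y is the line along which they close (so a half turn about z gives the same grasp; the last joint's range is limited). The gripper opens to 91 mm and grips with 3 to 60 N. Pads are 32 mm wide; open, the fingers measure 118 mm over their backs; the gripper's body (76 mm by 178 mm) begins 60 mm behind the grasp point.
Start: joints at [1.088, 0.379, 1.734, -0, 1.028, -0.033], TCP at [304.359, 630.384, 213.932] pointing down, gripper open.
Joint ranges: [-2.77, 2.77], [-0.74, 2.19], [0, 2.66], [-1.06, 4.2], [0.31, 2.87], [-3.08, 3.08]. Speed limits (rad/s): [1.89, 1.89, 2.39, 3.14, 3.14, 3.14].

### API

Orientations are given as a rotation vector (axis times angle).
In Python, from workcell import r, vision, order, look_for, spot_point gives the robot as it stands.
- The arm moves only by the shell command python3 -m crank 'ROWS' [FORCE]. ROWS is JSON, a list of rows, each an object of numbers: "tx", "ty", "tz": the shift along the world's x, y, z in cm; "rx", "ry", "rz": the turn, a rotation vector about the world's x, y, z in degrees; "claw": the closure in counts, from 0 (fully open) to 255 (shut). In form: [{"tx": .., "ty": .., "tz": .., "rx": .., "ry": .., "rz": .., "claw": ..}, ...]. A call has 1 to 5 rows; each row shifts and turns the commanded pose from where the row before left it; what a row does not reach is not made up. A row lasts 1/12 s, in which the tool goes at most 41.7 mm and 7.16 degrees, less where a joint would pass 70% of its speed; a pose out of reach is approached as far as the arm can. A call with a gripper value outside its range is refused whole. The fingers move at their own pace and stop on an object; FORCE is the grip in N (left out, the last holds). Time passes only in rows, so rows that do not move let the fingers close. It gives the time, the measured TCP pose, the force, the opening and the grip force at its end, in the units of the state.
- r.state(): the state, without advancing time (a new reading comes with each control period).
- vision.grab_frame(name): name is "scene" or "top" or "wrist"; returns a dict with "color" (400x640x3 uint8, red, green, blue), "fovy" (degrees; the focal length in pixels is half the picture's height over the tangent of half this angle, whatever the lens; pixels are square), "cx", "cy" (the principal point, pixels), "camera_from_world" (4x4, takes a point from world to camera coordinates); the wrist camera has in their place "tool_from_camera" (4x4, takes a point from camera to tool coordinates, whose origin is the TCP and whose axes are the flange's). Camera axes: x right, y up, looking along -z (the intrinsics and any distortion apply to the point x, -y, -z); pixel columns grow to the right and rows downward; lengths in mm; the calibration is good to about 2 mm. A picture is of the moment at which its call begins: read the wrist's pose just before it. There is no depth.
- order.close_job(): hands the job in; it is judged then, once.
Trained networks look in the newest picture that a camera, given by its name, has taken for a name from the list of things; names that differ only in an ending like _2 or _b are one class to them, and where a whole thing is asked for, a point or a joint stands for the part that bears it (a point fixed in the world has none). Each returns a list of dicts, best first, with "p" (0 to 1); they miss things now and then, are a little off and sometimes report something else, mostly with a low value. They report only what shows in the picture. A call takes as long as a camera call.
- look_for(camera, query): "location" ([x, y, z] in mm, in world coordinates, good to about 4 mm: the middle of the surface that is visible of it).
- spot_point(camera, query): "location" ([x, y, z] in mm, in world coordinates, good to about 4 mm: a listed point, or the origin of a listed thing).
The state is a dict: "time_s": time; "joint_pos": joint angles; "joint_vel": joint speeds; "tau": joint torques, N m; "eef_pos": TCP position; "tool_rot": TCP orientation; "force": force on the tool from outside, world axes, zero at the start; "moment": the same for the moment, N m; "grip_width": finger opening in mm; "grip_force": force on a finger pad.
Only numpy, scipy, OpenCV 4.12 (cv2) and the standard library are available. Lean on these libraries where they do the work, as an engineer would, in place of code of your own. Each camera call takes 0.05 s, during which the arm holds its last target. There are 200 camera calls.

### The job

Start a new batch on the bench tally counter: with a fingertip push the edge of its large six-lobed wheel forward (clockwise seen from above) one click at a time, letting it settle after each click, until the lobe with the round stud rests at the fixed pointer. Do not run the wheel past the pointer or turn it round the wrong way, and do not pinch its lobes. Leave the small wheel and the loose things round the counter as they are.

Things in the scene. Friction and masses are not known exactly. Their poses are not given: they have to be found in the camera images.
- counter: Tally counter, screwed to the bench: grey base plate 262 (x) x 150 (y) x 14 mm, a large star wheel in front, a small one behind. Origin: under the large wheel's axis, at bench height; z up, +x from the large wheel to the small one (away from the robot, up to 20 degrees either way); plate from x = -88 to +174 mm. On the plate's -x edge lies a raised arrow that points to +y.
- wheel_top (a point): Centre of the large wheel's top face, on its vertical axis, 52 mm above the bench. Plain metal star wheel, 22 mm thick (underside 30 mm above the bench): hub of 36 mm radius, a 7 mm high screw head on it, six equal radial lobes 10 mm wide to 58 mm radius, 60 degrees apart, with 46 mm free between neighbours at 53 mm radius. Its rim is free of obstacles in front (-x) and at both sides.
- count_wheel (a joint): Angle of the large wheel, rad; grows as it turns forward (clockwise from above: its -x side goes to the counter's +y); 0 = stud lobe at the pointer. Six clicks a turn: it rests at 0, -1.047, -2.094 ..., always with one lobe pointing to -x. 1 to 3 N at a lobe moves it; past half a click it springs on to the next rest, before that back, within 0.5 s. It starts 2, 3 or 4 clicks before 0.
- stud (a point): Top of the round stud (8 mm diameter, 8 mm tall) on one lobe of the large wheel, 50 mm from the axis, 60 mm above the bench.
- pointer_tip (a point): Tip of the fixed brass wedge that points at the large wheel from behind: at x = +65 mm of the counter, 53 mm above the bench, on a post 10 x 16 mm whose top is 56 mm above the bench.
- batch_stud (a point): Top of the small stud on the small wheel (36 mm radius, six lobes, 46 mm high, axis at x = +126 mm of the counter, stiff, may point anywhere), 30 mm from that wheel's axis. The small wheel keeps the batch count and must not be turned.
- bush_a: Grey flanged bush, 35 mm diameter, 24 mm tall, loose on the bench to the left (+y) of the counter; origin at its underside.
- bush_b: Brass flanged bush, 35 mm diameter, 24 mm tall, loose on the bench to the left (+y) of the counter; origin at its underside.
- tin: Round tin with a wooden lid, 61 mm diameter, 50 mm tall, loose on the bench to the left (+y) of the counter; origin at its underside.
- driver: Screwdriver with wooden handle, 254 mm long, 33 mm tall, lying loose in front of the counter; origin at its underside.

How it is judged (in metres and radians):
On the way:
1. the large wheel has settled in the last click before zero (within 0.2 rad, for 0.2 s) (value of joint count_wheel between -1.2472 and -0.8472 rad), for 0.2 s.
At the end, for the whole second after the job is handed in: The large wheel rests in its zero click, the stud lobe at the pointer within 0.12 rad and still; the small wheel has turned less than 6 mm at its stud; the bushes, tin and screwdriver are within 15 mm of where they were (value of joint count_wheel between -0.12 and 0.12 rad and velocity of joint count_wheel between -0.2 and 0.2 rad/s and distance of batch_stud from where it was at the start of the episode below 0.006 m and distance of each of bush_a, bush_b, tin, driver from where it was at the start of the episode below 0.015 m); the robot touches nothing.
It fails at once if the large wheel is run past zero (0.45 rad or more beyond it) (value of joint count_wheel above 0.45 rad).
It fails at once if the large wheel is turned round the wrong way (beyond half a click behind the farthest start) (value of joint count_wheel below -4.81712 rad).
It fails at once if a lobe of the large wheel is pinched: fingers press on both flanks of one lobe at once, more than 4 N each ((contact force between the fingers and count_wheel_c0 above 4 N and contact force between the fingers and count_wheel_c6 above 4 N) or (contact force between the fingers and count_wheel_c1 above 4 N and contact force between the fingers and count_wheel_c7 above 4 N) or (contact force between the fingers and count_wheel_c2 above 4 N and contact force between the fingers and count_wheel_c8 above 4 N) or (contact force between the fingers and count_wheel_c3 above 4 N and contact force between the fingers and count_wheel_c9 above 4 N) or (contact force between the fingers and count_wheel_c4 above 4 N and contact force between the fingers and count_wheel_c10 above 4 N) or (contact force between the fingers and count_wheel_c5 above 4 N and contact force between the fingers and count_wheel_c11 above 4 N)).
It fails at once if the small wheel is turned (6 mm or more at its stud) (distance of batch_stud from where it was at the start of the episode above 0.006 m).
It fails at once if a loose thing is shoved or lifted (15 mm or more) (distance of any of bush_a, bush_b, tin, driver from where it was at the start of the episode above 0.015 m).
It also fails if it takes over 58 s, if anything falls off the work surface, if the arm or the gripper's body presses on something with over 40 N, if the wrist force passes 120 N, or if a joint passes its speed limit or range.

## Working session

There is one attempt and no reset: what is moved stays moved. The work goes in short steps, Python scripts to look and compute and a shell command to move; the robot and the scene stay as the last step left them, time stands still between calls to the robot, and variables do not carry over. Pictures are saved under pics/ and viewed, at most 10 in all, crops included, and the job is handed in when it is done.

```bash
mkdir -p pics; python3 - <<'E'
from workcell import r, vision, order, look_for, spot_point
import cv2
s=r.state();print(s['time_s'],s['eef_pos'],s['tool_rot'],s['grip_width'])
f=vision.grab_frame("top");cv2.imwrite('pics/top1.png',f['color'][...,::-1])
for q in ['counter','wheel_top','stud','pointer_tip','batch_stud','bush_a','tin','driver']:
    print(q,[(round(d['p'],2),[round(v) for v in d['location']]) for d in spot_point('top',q)[:3]])
print(r.state()['time_s'])
E
```

```text
0.0 [304.19384503 630.02746556 213.29564122] [-7.0052255e-01 -3.0622427e+00  1.6282593e-03] 91.02591810968286
counter [(0.89, [519, 365, 1])]
wheel_top [(0.82, [519, 364, 52])]
stud [(0.91, [498, 315, 59])]
pointer_tip []
batch_stud [(0.83, [639, 411, 51])]
bush_a [(0.61, [482, 476, 2]), (0.58, [542, 489, 5])]
tin [(0.64, [613, 500, 2])]
driver [(0.76, [309, 298, 4])]
0.45
```

View pics/top1.png

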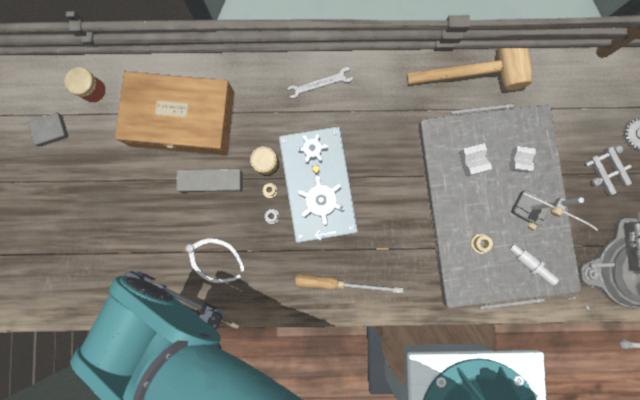

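```bash
cat > h.py <<'E'
from workcell import r, vision, order, look_for, spot_point
import numpy as np, cv2
from scipy.spatial.transform import Rotation as R
def proj(f,p):
    c=f['camera_from_world']@np.r_[p,1]; F=200/np.tan(np.radians(f['fovy']/2))
    return f['cx']+F*c[0]/-c[2], f['cy']-F*c[1]/-c[2]
def unproj(f,u,v,z):
    F=200/np.tan(np.radians(f['fovy']/2)); M=np.linalg.inv(f['camera_from_world'])
    d=M[:3,:3]@[(u-f['cx'])/F,-(v-f['cy'])/F,-1]; o=M[:3,3]
    return o+d*(z-o[2])/d[2]
E
python3 - <<'E'
from h import *
s=r.state();print(R.from_rotvec(s['tool_rot']).as_matrix().round(2))
f=vision.grab_frame("top");print({k:v for k,v in f.items() if k!='color'})
print(proj(f,[519,364,52]),proj(f,[498,315,59]))
f=vision.grab_frame("scene");
cv2.imwrite('pics/sc1.png',f['color'][...,::-1])
for q in ['wheel_top','stud','pointer_tip']:
    print(q,[(round(d['p'],2),[round(v) for v in d['location']]) for d in spot_point('scene',q)[:3]])
E
```

```text
[[-0.9   0.43 -0.  ]
 [ 0.43  0.9  -0.  ]
 [ 0.   -0.   -1.  ]]
{'fovy': 47.093283877072416, 'cx': 319.0477450903744, 'cy': 202.93663980997982, 'camera_from_world': array([[-1.55973750e-02, -9.99857605e-01,  6.44143359e-03,
         3.75361070e+02],
       [ 9.96336490e-01, -1.50000410e-02,  8.41938093e-02,
        -5.06793116e+02],
       [-8.40851987e-02,  7.73103775e-03,  9.96428578e-01,
        -1.07196650e+03],
       [ 0.00000000e+00,  0.00000000e+00,  0.00000000e+00,
         1.00000000e+00]])}
(np.float64(320.6278417234015), np.float64(198.94680148713707)) (np.float64(342.16408917235657), np.float64(207.46024938884372))
wheel_top [(0.67, [514, 362, 1]), (0.55, [520, 368, 51])]
stud [(0.75, [616, 501, 4]), (0.57, [497, 314, 62])]
pointer_tip [(0.84, [579, 374, 55]), (0.18, [636, 412, 49])]
```

The top view shows the large wheel at about (321,200), the small wheel at (313,148), the pointer at (316,169) and the arrow on the near edge pointing left (+y). The bushes and tin are to the left, and the driver is in front at row 285. The detections suggest the stud is at -120° in the counter frame, which means 4 clicks to go. I'll zoom in to confirm.

```bash
python3 - <<'E'
from h import *
f=vision.grab_frame("top")
a=f['color'][120:250,270:370,::-1]
F=vision.grab_frame("scene")
u,v=map(int,proj(F,[519,365,52]));print(u,v)
b=F['color'][max(v-65,0):v+65,max(u-50,0):u+50,::-1]
print(a.shape,b.shape)
g=lambda i:cv2.resize(i,(400,520),interpolation=cv2.INTER_CUBIC)
cv2.imwrite('pics/crop1.png',np.hstack([g(a),g(b)]))
for q in ['wheel_top','stud','batch_stud']:
    print(q,[d['location'] for d in spot_point('top',q)[:1]])
E
```

```text
322 208
(130, 100, 3) (130, 100, 3)
wheel_top [[514.6, 363.2, 52.0]]
stud [[497.8, 318.1, 57.2]]
batch_stud [[637.8, 413.9, 53.1]]
```

View pics/crop1.png

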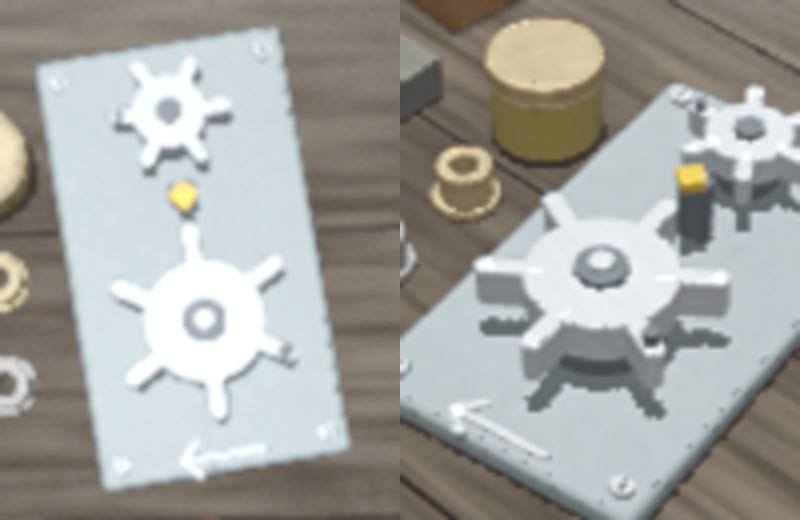

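The crop shows the large hub at px (321.5,199.8), the small hub at (312.2,147.2) and the stud on the lower-right lobe at (342,208). The stud is at -120° and the wheel has 4 clicks to go.

```bash
cat >> h.py <<'E'
def plan(C,phi):
    for a in list(range(215,139,-5)):
        for rr in (63,92):
            t=phi+np.radians(a); print(a,rr,(C+rr*np.array([np.cos(t),np.sin(t)])).round(0),end='  ')
        print()
E
python3 - <<'E'
from h import *
f=vision.grab_frame("top")
C=unproj(f,321.5,199.75,59);B=unproj(f,312.25,147.25,50);S=unproj(f,342,208,60)
print(C,B,S,np.linalg.norm((B-C)[:2]),np.linalg.norm((S-C)[:2]))
phi=np.arctan2(*(B-C)[[1,0]]);print(np.degrees(phi),np.degrees(np.arctan2(*(S-C)[[1,0]])-phi))
plan(np.array([517.5,364.5]),phi)
E
```

```text
[516.46634043 362.10643924  59.        ] [640.85896912 381.63585147  50.        ] [496.69219731 315.4587607   60.        ] 125.91633735944768 50.66579368020019
8.922498460632813 -121.89478638598872
215 63 [472. 321.]  215 92 [451. 301.]  
210 63 [468. 325.]  210 92 [446. 307.]  
205 63 [465. 329.]  205 92 [441. 313.]  
200 63 [462. 334.]  200 92 [437. 320.]  
195 63 [460. 339.]  195 92 [433. 327.]  
190 63 [458. 344.]  190 92 [430. 335.]  
185 63 [456. 349.]  185 92 [428. 342.]  
180 63 [455. 355.]  180 92 [427. 350.]  
175 63 [455. 360.]  175 92 [426. 358.]  
170 63 [455. 366.]  170 92 [426. 366.]  
165 63 [455. 371.]  165 92 [426. 374.]  
160 63 [456. 377.]  160 92 [427. 382.]  
155 63 [457. 382.]  155 92 [429. 390.]  
150 63 [459. 387.]  150 92 [432. 398.]  
145 63 [461. 392.]  145 92 [435. 405.]  
140 63 [464. 397.]  140 92 [439. 412.]
```

```bash
python3 -m crank '[{"tx":3,"ty":-3.5,"claw":255},{"tx":3,"ty":-3.5,"claw":255},{"tx":1.5,"ty":-3.5,"claw":255},{"ty":-3.5,"claw":255},{"ty":-3.5,"claw":255}]' 10
```

```text
$[0]: bad value
```

```bash
python3 -m crank '[{"tx":3,"ty":-3.5,"tz":0,"rx":0,"ry":0,"rz":0,"claw":255},{"tx":3,"ty":-3.5,"tz":0,"rx":0,"ry":0,"rz":0,"claw":255},{"tx":1.5,"ty":-3.5,"tz":0,"rx":0,"ry":0,"rz":0,"claw":255},{"tx":0,"ty":-3.5,"tz":0,"rx":0,"ry":0,"rz":0,"claw":255},{"tx":0,"ty":-3.5,"tz":0,"rx":0,"ry":0,"rz":0,"claw":255}]' 10
```

```text
time_s: 1.42
eef_pos: [374.1, 460.4, 213.8]
tool_rot: [0.702, 3.062, -0.0]
force: [0.9, 0.5, 0.1]
grip_width: 60.5
grip_force: 0.0
```

```bash
python3 -m crank '[{"tx":1.2,"ty":-3,"tz":0,"rx":0,"ry":0,"rz":6.9,"claw":255},{"tx":1.2,"ty":-3,"tz":0,"rx":0,"ry":0,"rz":6.9,"claw":255},{"tx":1.2,"ty":-3,"tz":0,"rx":0,"ry":0,"rz":6.9,"claw":255},{"tx":1.2,"ty":-3,"tz":0,"rx":0,"ry":0,"rz":6.9,"claw":255},{"tx":1.2,"ty":-3,"tz":0,"rx":0,"ry":0,"rz":6.8,"claw":255}]' 10
python3 -m crank '[{"tx":0,"ty":0,"tz":-3,"rx":0,"ry":0,"rz":0,"claw":255},{"tx":0,"ty":0,"tz":-3,"rx":0,"ry":0,"rz":0,"claw":255},{"tx":0,"ty":0,"tz":-3,"rx":0,"ry":0,"rz":0,"claw":255},{"tx":0,"ty":0,"tz":0,"rx":0,"ry":0,"rz":0,"claw":255},{"tx":0,"ty":0,"tz":0,"rx":0,"ry":0,"rz":0,"claw":255}]' 10
python3 - <<'E'
from h import *
s=r.state();T=R.from_rotvec(s['tool_rot']).as_matrix();print(T.round(2),s['eef_pos'],s['joint_pos'])
f=vision.grab_frame("wrist");a=f['color'][...,::-1]
f=vision.grab_frame("scene");b=f['color'][100:300,200:440,::-1]
cv2.imwrite('pics/w2.png',np.hstack([cv2.resize(a,(400,250)),cv2.resize(b,(300,250))]))
plan(np.array([516.5,363]),np.radians(8.9))
E
```

```text
time_s: 1.83
eef_pos: [433.9, 310.7, 214.1]
tool_rot: [-0.246, 3.132, 0.0]
force: [0.9, 0.4, 0.3]
grip_width: 27.4
grip_force: 0.0
time_s: 2.25
eef_pos: [433.0, 311.7, 123.4]
tool_rot: [0.236, -3.13, 0.002]
force: [-0.9, -0.4, 0.3]
grip_width: 0.3
grip_force: 0.0
[[-0.99 -0.15 -0.  ]
 [-0.15  0.99 -0.  ]
 [ 0.   -0.   -1.  ]] [432.96889806 311.69801933 123.42015753] [ 5.80269382e-01  2.55101197e-01  2.10764919e+00  1.50812440e-05
  7.81639281e-01 -1.14104917e+00]
215 63 [471. 319.]  215 92 [450. 299.]  
210 63 [467. 323.]  210 92 [445. 305.]  
205 63 [464. 328.]  205 92 [440. 312.]  
200 63 [461. 333.]  200 92 [436. 319.]  
195 63 [459. 337.]  195 92 [432. 326.]  
190 63 [457. 343.]  190 92 [429. 333.]  
185 63 [455. 348.]  185 92 [427. 341.]  
180 63 [454. 353.]  180 92 [426. 349.]  
175 63 [454. 359.]  175 92 [425. 357.]  
170 63 [454. 364.]  170 92 [425. 365.]  
165 63 [454. 370.]  165 92 [425. 373.]  
160 63 [455. 375.]  160 92 [426. 381.]  
155 63 [456. 380.]  155 92 [428. 389.]  
150 63 [458. 386.]  150 92 [431. 396.]  
145 63 [460. 391.]  145 92 [434. 403.]  
140 63 [463. 396.]  140 92 [438. 411.]
```

View pics/w2.png

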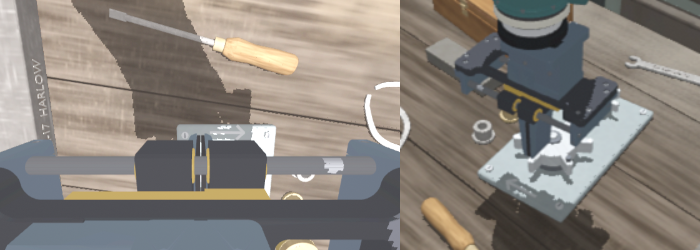

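The wrist and scene views show the closed fingers as one block, in front and to the right of the wheel with nothing touching. Next I lower to z≈32 outside the rim, then move into the gap at 210°.

```bash
python3 -m crank '[{"tx":1.2,"ty":-0.7,"tz":-2,"rx":0,"ry":0,"rz":0,"claw":255},{"tx":0,"ty":0,"tz":-2.5,"rx":0,"ry":0,"rz":0,"claw":255},{"tx":0,"ty":0,"tz":-2.5,"rx":0,"ry":0,"rz":0,"claw":255},{"tx":0,"ty":0,"tz":-2.1,"rx":0,"ry":0,"rz":0,"claw":255},{"tx":0,"ty":0,"tz":0,"rx":0,"ry":0,"rz":0,"claw":255}]' 10
python3 -m crank '[{"tx":0.7,"ty":0.6,"tz":0,"rx":0,"ry":0,"rz":0,"claw":255},{"tx":0.7,"ty":0.6,"tz":0,"rx":0,"ry":0,"rz":0,"claw":255},{"tx":0.7,"ty":0.6,"tz":0,"rx":0,"ry":0,"rz":0,"claw":255},{"tx":0,"ty":0,"tz":0,"rx":0,"ry":0,"rz":0,"claw":255},{"tx":0,"ty":0,"tz":0,"rx":0,"ry":0,"rz":0,"claw":255}]' 10
```

```text
time_s: 2.77
eef_pos: [444.9, 304.8, 31.6]
tool_rot: [0.237, -3.131, 0.002]
force: [-1.3, -0.5, 0.0]
grip_width: 0.5
grip_force: 0.0
time_s: 3.18
eef_pos: [467.6, 324.0, 34.0]
tool_rot: [-0.237, 3.131, 0.001]
force: [-0.2, -0.1, -0.5]
grip_width: 0.7
grip_force: 0.0
```

```bash
python3 -m crank '[{"tx":-0.3,"ty":0.5,"tz":0,"rx":0,"ry":0,"rz":0,"claw":255},{"tx":-0.3,"ty":0.5,"tz":0,"rx":0,"ry":0,"rz":0,"claw":255},{"tx":-0.2,"ty":0.5,"tz":0,"rx":0,"ry":0,"rz":0,"claw":255},{"tx":-0.2,"ty":0.5,"tz":0,"rx":0,"ry":0,"rz":0,"claw":255},{"tx":-0.2,"ty":0.5,"tz":0,"rx":0,"ry":0,"rz":0,"claw":255}]' 10
python3 -m crank '[{"tx":-0.1,"ty":0.5,"tz":0,"rx":0,"ry":0,"rz":0,"claw":255},{"tx":0,"ty":0.6,"tz":0,"rx":0,"ry":0,"rz":0,"claw":255},{"tx":0,"ty":0.5,"tz":0,"rx":0,"ry":0,"rz":0,"claw":255},{"tx":0,"ty":0.6,"tz":0,"rx":0,"ry":0,"rz":0,"claw":255},{"tx":0.1,"ty":0.5,"tz":0,"rx":0,"ry":0,"rz":0,"claw":255}]' 10
python3 -m crank '[{"tx":0.1,"ty":0.5,"tz":0,"rx":0,"ry":0,"rz":0,"claw":255},{"tx":0.2,"ty":0.6,"tz":0,"rx":0,"ry":0,"rz":0,"claw":255},{"tx":0,"ty":0,"tz":0,"rx":0,"ry":0,"rz":0,"claw":255},{"tx":0,"ty":0,"tz":0,"rx":0,"ry":0,"rz":0,"claw":255},{"tx":0,"ty":0,"tz":0,"rx":0,"ry":0,"rz":0,"claw":255}]' 10
python3 - <<'E'
from h import *
f=vision.grab_frame("scene");b=f['color'][130:290,230:430,::-1]
f=vision.grab_frame("top");a=f['color'][120:280,230:430,::-1]
cv2.imwrite('pics/s3.png',cv2.resize(np.hstack([a,b]),(800,320)))
for c in('top','scene'):print([(d['p'],d['location']) for d in spot_point(c,'stud')[:2]])
E
```

```text
time_s: 3.6
eef_pos: [454.2, 348.6, 32.9]
tool_rot: [-0.237, 3.133, -0.0]
force: [0.4, -2.1, 0.6]
grip_width: 0.7
grip_force: 1.1
time_s: 4.02
eef_pos: [454.6, 375.9, 32.9]
tool_rot: [0.236, -3.133, -0.0]
force: [1.3, -1.0, 0.3]
grip_width: 0.0
grip_force: 0.0
time_s: 4.43
eef_pos: [457.5, 386.0, 32.8]
tool_rot: [0.236, -3.132, 0.0]
force: [-0.0, -0.0, 0.8]
grip_width: 0.4
grip_force: 0.0
[]
[(0.81, [466.5, 352.8, 63.2])]
```

View pics/s3.png

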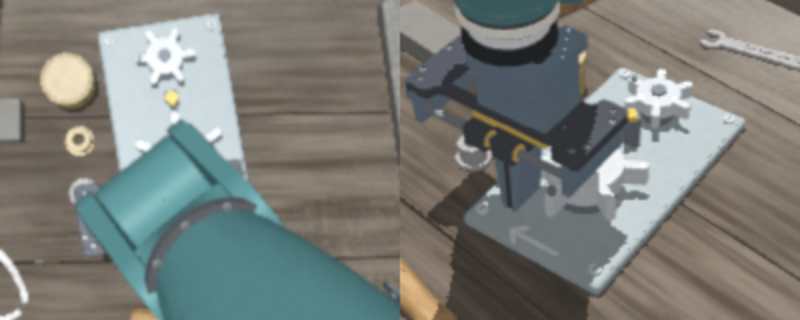

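The stud is now at about 182° in the counter frame, so one click is done and 3 remain. I retreat radially, swing back outside the rim, re-enter and push click 2.

```bash
python3 -m crank '[{"tx":-1.35,"ty":0.5,"tz":0,"rx":0,"ry":0,"rz":0,"claw":255},{"tx":-1.35,"ty":0.5,"tz":0,"rx":0,"ry":0,"rz":0,"claw":255},{"tx":-0.6,"ty":-3.9,"tz":0,"rx":0,"ry":0,"rz":0,"claw":255},{"tx":0.5,"ty":-2.7,"tz":0,"rx":0,"ry":0,"rz":0,"claw":255},{"tx":1.5,"ty":-2.5,"tz":0,"rx":0,"ry":0,"rz":0,"claw":255}]' 10
python3 -m crank '[{"tx":0,"ty":0,"tz":0,"rx":0,"ry":0,"rz":0,"claw":255},{"tx":0.7,"ty":0.6,"tz":0,"rx":0,"ry":0,"rz":0,"claw":255},{"tx":0.7,"ty":0.6,"tz":0,"rx":0,"ry":0,"rz":0,"claw":255},{"tx":0.8,"ty":0.6,"tz":0,"rx":0,"ry":0,"rz":0,"claw":255},{"tx":0,"ty":0,"tz":0,"rx":0,"ry":0,"rz":0,"claw":255}]' 10
python3 -m crank '[{"tx":-0.3,"ty":0.5,"tz":0,"rx":0,"ry":0,"rz":0,"claw":255},{"tx":-0.3,"ty":0.5,"tz":0,"rx":0,"ry":0,"rz":0,"claw":255},{"tx":-0.2,"ty":0.5,"tz":0,"rx":0,"ry":0,"rz":0,"claw":255},{"tx":-0.2,"ty":0.5,"tz":0,"rx":0,"ry":0,"rz":0,"claw":255},{"tx":-0.2,"ty":0.5,"tz":0,"rx":0,"ry":0,"rz":0,"claw":255}]' 10
python3 -m crank '[{"tx":-0.1,"ty":0.5,"tz":0,"rx":0,"ry":0,"rz":0,"claw":255},{"tx":0,"ty":0.6,"tz":0,"rx":0,"ry":0,"rz":0,"claw":255},{"tx":0,"ty":0.5,"tz":0,"rx":0,"ry":0,"rz":0,"claw":255},{"tx":0,"ty":0.6,"tz":0,"rx":0,"ry":0,"rz":0,"claw":255},{"tx":0.1,"ty":0.5,"tz":0,"rx":0,"ry":0,"rz":0,"claw":255}]' 10
python3 -m crank '[{"tx":0.1,"ty":0.5,"tz":0,"rx":0,"ry":0,"rz":0,"claw":255},{"tx":0.2,"ty":0.6,"tz":0,"rx":0,"ry":0,"rz":0,"claw":255},{"tx":0,"ty":0,"tz":0,"rx":0,"ry":0,"rz":0,"claw":255},{"tx":0,"ty":0,"tz":0,"rx":0,"ry":0,"rz":0,"claw":255},{"tx":0,"ty":0,"tz":0,"rx":0,"ry":0,"rz":0,"claw":255}]' 10
python3 -m crank '[{"tx":-1.35,"ty":0.5,"tz":0,"rx":0,"ry":0,"rz":0,"claw":255},{"tx":-1.35,"ty":0.5,"tz":0,"rx":0,"ry":0,"rz":0,"claw":255},{"tx":-0.6,"ty":-3.9,"tz":0,"rx":0,"ry":0,"rz":0,"claw":255},{"tx":0.5,"ty":-2.7,"tz":0,"rx":0,"ry":0,"rz":0,"claw":255},{"tx":1.5,"ty":-2.5,"tz":0,"rx":0,"ry":0,"rz":0,"claw":255}]' 10
cat >> h.py <<'E'
def stud():
    for c in('top','scene'):
        vision.grab_frame(c)
        for d in spot_point(c,'stud')[:2]:
            x,y,z=d['location'];print(c,round(d['p'],2),np.round([x,y,z]),'ang',round(np.degrees(np.arctan2(y-363,x-516.5))-8.9),'r',round(np.hypot(y-363,x-516.5)))
E
python3 -c "
from h import *
stud()
f=vision.grab_frame('scene');cv2.imwrite('pics/s4.png',cv2.resize(f['color'][130:290,230:430,::-1],(600,480)))"
```

```text
time_s: 5.05
eef_pos: [441.1, 304.0, 32.5]
tool_rot: [0.24, -3.13, 0.002]
force: [0.5, 0.3, -0.8]
grip_width: 0.5
grip_force: 0.0
time_s: 5.47
eef_pos: [468.3, 325.6, 33.3]
tool_rot: [-0.238, 3.131, 0.002]
force: [-0.5, -0.2, -0.0]
grip_width: 0.9
grip_force: 0.0
time_s: 5.88
eef_pos: [454.2, 348.6, 32.9]
tool_rot: [0.237, -3.133, 0.0]
force: [2.8, -2.3, 0.7]
grip_width: 0.5
grip_force: 1.1
time_s: 6.3
eef_pos: [454.6, 375.9, 33.0]
tool_rot: [-0.236, 3.133, 0.0]
force: [0.7, 0.3, 0.1]
grip_width: 0.8
grip_force: 0.0
time_s: 6.72
eef_pos: [457.5, 386.0, 32.8]
tool_rot: [0.236, -3.133, 0.0]
force: [0.5, -0.3, -0.3]
grip_width: 0.8
grip_force: 0.0
time_s: 7.13
eef_pos: [441.1, 303.8, 32.5]
tool_rot: [0.239, -3.13, 0.002]
force: [0.5, -0.8, 0.0]
grip_width: 0.5
grip_force: 0.0
top 0.66 [484. 405.  58.] ang 119 r 53
scene 0.49 [482. 402.  62.] ang 123 r 52
```

View pics/s4.png

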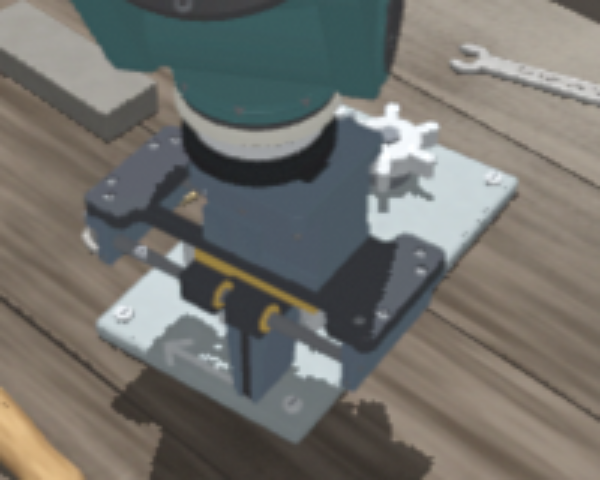

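The gripper hides the wheel in this picture, but both cameras report the stud at about 120°, so the count is -2.09 and 2 clicks remain. I push click 3 next.

```bash
python3 -m crank '[{"tx":0,"ty":0,"tz":0,"rx":0,"ry":0,"rz":0,"claw":255},{"tx":0.7,"ty":0.6,"tz":0,"rx":0,"ry":0,"rz":0,"claw":255},{"tx":0.7,"ty":0.6,"tz":0,"rx":0,"ry":0,"rz":0,"claw":255},{"tx":0.8,"ty":0.6,"tz":0,"rx":0,"ry":0,"rz":0,"claw":255},{"tx":0,"ty":0,"tz":0,"rx":0,"ry":0,"rz":0,"claw":255}]' 10
python3 -m crank '[{"tx":-0.3,"ty":0.5,"tz":0,"rx":0,"ry":0,"rz":0,"claw":255},{"tx":-0.3,"ty":0.5,"tz":0,"rx":0,"ry":0,"rz":0,"claw":255},{"tx":-0.2,"ty":0.5,"tz":0,"rx":0,"ry":0,"rz":0,"claw":255},{"tx":-0.2,"ty":0.5,"tz":0,"rx":0,"ry":0,"rz":0,"claw":255},{"tx":-0.2,"ty":0.5,"tz":0,"rx":0,"ry":0,"rz":0,"claw":255}]' 10
python3 -m crank '[{"tx":-0.1,"ty":0.5,"tz":0,"rx":0,"ry":0,"rz":0,"claw":255},{"tx":0,"ty":0.6,"tz":0,"rx":0,"ry":0,"rz":0,"claw":255},{"tx":0,"ty":0.5,"tz":0,"rx":0,"ry":0,"rz":0,"claw":255},{"tx":0,"ty":0.6,"tz":0,"rx":0,"ry":0,"rz":0,"claw":255},{"tx":0.1,"ty":0.5,"tz":0,"rx":0,"ry":0,"rz":0,"claw":255}]' 10
python3 -m crank '[{"tx":0.1,"ty":0.5,"tz":0,"rx":0,"ry":0,"rz":0,"claw":255},{"tx":0.2,"ty":0.6,"tz":0,"rx":0,"ry":0,"rz":0,"claw":255},{"tx":0,"ty":0,"tz":0,"rx":0,"ry":0,"rz":0,"claw":255},{"tx":0,"ty":0,"tz":0,"rx":0,"ry":0,"rz":0,"claw":255},{"tx":0,"ty":0,"tz":0,"rx":0,"ry":0,"rz":0,"claw":255}]' 10
python3 -m crank '[{"tx":-1.35,"ty":0.5,"tz":0,"rx":0,"ry":0,"rz":0,"claw":255},{"tx":-1.35,"ty":0.5,"tz":0,"rx":0,"ry":0,"rz":0,"claw":255},{"tx":-0.6,"ty":-3.9,"tz":0,"rx":0,"ry":0,"rz":0,"claw":255},{"tx":0.5,"ty":-2.7,"tz":0,"rx":0,"ry":0,"rz":0,"claw":255},{"tx":1.5,"ty":-2.5,"tz":0,"rx":0,"ry":0,"rz":0,"claw":255}]' 10
python3 -m crank '[{"tx":0,"ty":0,"tz":0,"rx":0,"ry":0,"rz":0,"claw":255},{"tx":0,"ty":0,"tz":0,"rx":0,"ry":0,"rz":0,"claw":255},{"tx":0,"ty":0,"tz":0,"rx":0,"ry":0,"rz":0,"claw":255},{"tx":0,"ty":0,"tz":0,"rx":0,"ry":0,"rz":0,"claw":255},{"tx":0,"ty":0,"tz":0,"rx":0,"ry":0,"rz":0,"claw":255}]' 10
python3 -c "
from h import *
stud()
f=vision.grab_frame('top');cv2.imwrite('pics/t5.png',cv2.resize(f['color'][110:270,230:430,::-1],(600,480)))"
```

```text
time_s: 7.8
eef_pos: [468.7, 325.0, 33.3]
tool_rot: [-0.237, 3.131, 0.002]
force: [0.5, -0.1, 0.5]
grip_width: 0.4
grip_force: 0.0
time_s: 8.22
eef_pos: [454.2, 348.5, 32.9]
tool_rot: [-0.237, 3.133, -0.0]
force: [1.7, -3.0, -0.5]
grip_width: 0.6
grip_force: 1.1
time_s: 8.63
eef_pos: [454.6, 375.9, 32.9]
tool_rot: [-0.237, 3.133, 0.0]
force: [-0.1, -0.4, 0.6]
grip_width: 0.7
grip_force: 0.0
time_s: 9.05
eef_pos: [457.5, 386.0, 32.8]
tool_rot: [0.236, -3.132, 0.0]
force: [-0.4, -0.6, -0.1]
grip_width: 0.7
grip_force: 0.0
time_s: 9.47
eef_pos: [441.1, 303.9, 32.5]
tool_rot: [0.24, -3.13, 0.002]
force: [1.3, -0.5, -0.2]
grip_width: 0.7
grip_force: 0.0
time_s: 9.88
eef_pos: [444.1, 305.9, 32.9]
tool_rot: [0.238, -3.133, -0.0]
force: [0.2, -0.2, 0.9]
grip_width: 0.6
grip_force: 0.0
top 0.83 [534. 411.  55.] ang 61 r 51
scene 0.19 [484. 480.   4.] ang 97 r 121
```

View pics/t5.png

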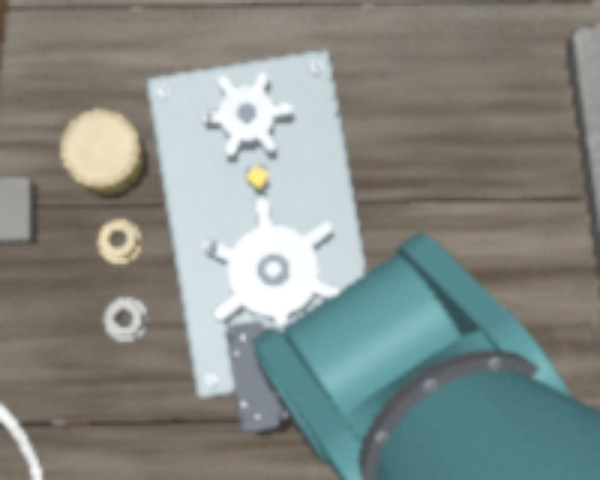

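The stud is on the upper-left lobe at (212,250), which is 60°, so the wheel has settled one click before zero. I push the last click and retreat clear.

```bash
python3 -m crank '[{"tx":0,"ty":0,"tz":0,"rx":0,"ry":0,"rz":0,"claw":255},{"tx":0.7,"ty":0.6,"tz":0,"rx":0,"ry":0,"rz":0,"claw":255},{"tx":0.7,"ty":0.6,"tz":0,"rx":0,"ry":0,"rz":0,"claw":255},{"tx":0.8,"ty":0.6,"tz":0,"rx":0,"ry":0,"rz":0,"claw":255},{"tx":0,"ty":0,"tz":0,"rx":0,"ry":0,"rz":0,"claw":255}]' 10
python3 -m crank '[{"tx":-0.3,"ty":0.5,"tz":0,"rx":0,"ry":0,"rz":0,"claw":255},{"tx":-0.3,"ty":0.5,"tz":0,"rx":0,"ry":0,"rz":0,"claw":255},{"tx":-0.2,"ty":0.5,"tz":0,"rx":0,"ry":0,"rz":0,"claw":255},{"tx":-0.2,"ty":0.5,"tz":0,"rx":0,"ry":0,"rz":0,"claw":255},{"tx":-0.2,"ty":0.5,"tz":0,"rx":0,"ry":0,"rz":0,"claw":255}]' 10
python3 -m crank '[{"tx":-0.1,"ty":0.5,"tz":0,"rx":0,"ry":0,"rz":0,"claw":255},{"tx":0,"ty":0.6,"tz":0,"rx":0,"ry":0,"rz":0,"claw":255},{"tx":0,"ty":0.5,"tz":0,"rx":0,"ry":0,"rz":0,"claw":255},{"tx":0,"ty":0.6,"tz":0,"rx":0,"ry":0,"rz":0,"claw":255},{"tx":0.1,"ty":0.5,"tz":0,"rx":0,"ry":0,"rz":0,"claw":255}]' 10
python3 -m crank '[{"tx":0.1,"ty":0.5,"tz":0,"rx":0,"ry":0,"rz":0,"claw":255},{"tx":0.2,"ty":0.6,"tz":0,"rx":0,"ry":0,"rz":0,"claw":255},{"tx":0,"ty":0,"tz":0,"rx":0,"ry":0,"rz":0,"claw":255},{"tx":0,"ty":0,"tz":0,"rx":0,"ry":0,"rz":0,"claw":255},{"tx":0,"ty":0,"tz":0,"rx":0,"ry":0,"rz":0,"claw":255}]' 10
python3 -m crank '[{"tx":-1.35,"ty":0.5,"tz":0,"rx":0,"ry":0,"rz":0,"claw":255},{"tx":-1.35,"ty":0.5,"tz":0,"rx":0,"ry":0,"rz":0,"claw":255},{"tx":-0.6,"ty":-3.9,"tz":0,"rx":0,"ry":0,"rz":0,"claw":255},{"tx":-0.5,"ty":-2.7,"tz":0,"rx":0,"ry":0,"rz":0,"claw":255},{"tx":0,"ty":0,"tz":2.5,"rx":0,"ry":0,"rz":0,"claw":255}]' 10
python3 -m crank '[{"tx":-1,"ty":-1,"tz":3,"rx":0,"ry":0,"rz":0,"claw":255},{"tx":-1,"ty":-1,"tz":3,"rx":0,"ry":0,"rz":0,"claw":255},{"tx":-1,"ty":-1,"tz":3,"rx":0,"ry":0,"rz":0,"claw":255},{"tx":0,"ty":0,"tz":0,"rx":0,"ry":0,"rz":0,"claw":255},{"tx":0,"ty":0,"tz":0,"rx":0,"ry":0,"rz":0,"claw":255}]' 10
python3 -c "
from h import *
stud()
f=vision.grab_frame('top');cv2.imwrite('pics/t6.png',cv2.resize(f['color'][110:270,230:430,::-1],(600,480)))"
```

```text
time_s: 10.55
eef_pos: [468.9, 324.7, 33.3]
tool_rot: [-0.236, 3.131, 0.002]
force: [-1.2, 1.0, 1.1]
grip_width: 0.5
grip_force: 0.0
time_s: 10.97
eef_pos: [454.2, 348.5, 32.9]
tool_rot: [0.237, -3.133, 0.0]
force: [1.3, -2.0, -0.2]
grip_width: 0.3
grip_force: 1.1
time_s: 11.38
eef_pos: [454.6, 375.9, 33.0]
tool_rot: [-0.237, 3.133, 0.0]
force: [-0.3, -0.5, 0.6]
grip_width: 0.3
grip_force: 0.0
time_s: 11.8
eef_pos: [457.5, 386.0, 32.9]
tool_rot: [0.236, -3.132, 0.0]
force: [0.4, 0.5, -0.0]
grip_width: 0.5
grip_force: 0.0
time_s: 12.22
eef_pos: [414.0, 325.0, 54.1]
tool_rot: [0.235, -3.125, 0.008]
force: [-2.3, -0.4, -0.9]
grip_width: 0.3
grip_force: 0.0
time_s: 12.63
eef_pos: [389.1, 300.5, 149.3]
tool_rot: [-0.237, 3.13, 0.003]
force: [-0.1, -1.4, -0.6]
grip_width: 0.6
grip_force: 0.0
top 0.66 [564. 371.  57.] ang 1 r 48
top 0.6 [579. 372.  52.] ang -1 r 63
```

View pics/t6.png

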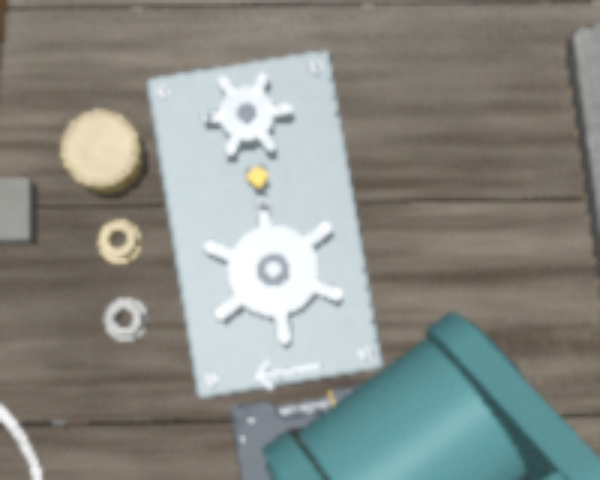

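The stud is at the pointer, about (264,212), measured at 1°. The loose things look unmoved and the arm is clear.

```bash
python3 -c "
from workcell import order
print(order.close_job())"
```

```text
the job is handed in; nothing more can be done
None
```

I pushed the large wheel forward four single clicks; its stud lobe now rests at the pointer (measured within about 1°), the arm is clear of everything, and the job is handed in, though no verdict came back.

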